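Stand a fallen retort stand up in the spill tray, its ring over the spirit burner

ROBOT

A 6-joint arm with a two-finger parallel gripper is mounted at the origin on the work surface. World frame = base frame: x ahead of the robot, y to its left, z up, the work surface at z = 0. Lengths are in m, angles in rad, forces in N, time in s.
With the tool pointing down it reaches from about 0.4 to 0.825 m from the base axis. Payload 7 kg.
Tool frame: the origin (TCP) lies on the centre line of the jaws, within the pads' length; the fingertips stand arm.tip_reach ahead of it and the grasp point (between the pads) lies 5 mm behind it (arm.tip_reach is the distance from the TCP to the fingertips, in m); z points along the fingers, y is the line along which they close (so a half turn about z gives the same grasp; the last joint's range is limited). The gripper opens to 88 mm and grips with 3 to 60 N. Pads are 19 mm wide; open, the fingers measure 130 mm over their backs; the gripper's body (78 mm by 193 mm) begins 47 mm behind the grasp point.
Start: joints at [-0.888, 0.359, 0.012, 0, -1.224, -0.288], TCP at [0.26, -0.623, 0.241] pointing down, gripper open.
Joint ranges: [-3.07, 3.07], [-1.43, 2.12], [-1.02, 1.25], [-3.03, 1.67], [-3.05, -0], [-3.03, 3.03]. Speed limits (rad/s): [2.39, 2.39, 3.01, 3.14, 3.14, 3.14].

INTERFACE

Orientations are given as [roll, pitch, yaw] about the fixed x, y, z axes, in that order (R = Rz(yaw) Ry(pitch) Rx(roll)).
In Python, from station import status, optics, order, arm gives the robot as it stands. The module is installed in compiled form; this text tells all that it offers.
- The arm moves only by the shell command python3 -m jog 'ROWS' [FORCE]. ROWS is JSON, a list of rows, each a list of 3 entries, a list of its own where there are three numbers: the gripper command: -1 is shut, 1 is fully open, values between are in proportion, then the shift along the tool's x, y, z in mm, then the turn about the tool's z in rad. A call has 1 to 20 rows; each row is the pose to reach, as a shift and turn from the pose commanded when the call began, along the tool's axes at that moment; what a row does not reach only later rows make up. A row lasts 1/8 s, in which the tool goes at most 62.5 mm and 10.7 degrees, less where a joint would pass 70% of its speed; a pose out of reach is approached as far as the arm can. A call with a gripper value outside its range is refused whole. The fingers move at their own pace and stop on an object; FORCE is the grip in N (left out, the last holds). Time passes only in rows, so rows that repeat a pose let the fingers close. It gives the time, the measured TCP pose, the force, the opening and the grip force at its end, in the units of the state.
- status.get_state(): the state, without advancing time (a new reading comes with each control period).
- optics.grab_frame(name): name is "side" or "top"; returns a dict with "color" (384x512x3 uint8, red, green, blue), "mtx" (3x3 intrinsics, pixels), "cam_to_world" (4x4, takes a point from camera to world coordinates). Camera axes: x right, y down, z forward; pixel columns grow to the right and rows downward; lengths in m; the calibration is good to about 2 mm. A picture is of the moment at which its call begins. There is no depth.
- order.job_done(): hands the job in; it is judged then, once.
The state is a dict: "t": time; "q": joint angles; "qd": joint speeds; "joint_efforts": joint torques, N m; "eef_pos": TCP position; "ee_rot": TCP orientation; "force": force on the tool from outside, world axes, zero at the start; "moment": the same for the moment, N m; "width": finger opening in m; "gripper_force": force on a finger pad.
Only numpy, scipy, OpenCV 4.12 (cv2) and the standard library are available. Lean on these libraries where they do the work, as an engineer would, in place of code of your own. Each camera call takes 0.05 s, during which the arm holds its last target. There are 200 camera calls.

TASK

The retort stand is lying on the bench and is wanted upright in the white tray with its iron ring centrally over the spirit burner; the amber bottle is in the way, so first put it upright on the cork mat. The base is heavy: with the stand leaning well over, rest one long edge of the base on the tray floor first, then pivot it down on that edge until it stands flat, and do not let go before it does. Leave the burner and the other glassware and bottles where they are, upright.

Things in the scene. Friction and masses are not known exactly. Their poses are not given: they have to be found in the camera images.
- stand: retort stand, 0.7-0.95 kg: blue base plate 120 x 85 x 8 mm with a steel rod 10 mm thick upright in its middle; 250 mm tall in all. Origin: centre of the plate's underside. x runs up the rod from base to top (pointing up when upright, level as it lies at the start); y along the 120 mm side, towards the side the ring sticks out on; z along the 85 mm width, pointing up while it lies on its long edge at the start
- rod_grip (a point): point on the rod's axis 60 mm from the base's underside; axes as the stand's. The rod is bare from 16 to 182 mm from the underside. The stand's centre of mass is at about x = 62, y = 8, z = 0 mm in its frame; in a slack grip the rod can turn and slide between the fingers
- ring_center (a point): centre of the stand's dark iron ring (x = 200, y = 115, z = 0 mm in the stand's frame). The ring is square to the rod, 85 mm outside and 73 mm inside diameter, 6 mm bar, on a 7 mm arm from a boss head fixed on the rod (26 mm wide, x = 184 to 216 mm) whose thumb screw reaches to y = -38 mm
- edge_a (a point): middle of the long edge of the base's underside that is down on the bench while the stand lies (z = -42.5 mm in the stand's frame)
- edge_b (a point): middle of the other long edge of the base's underside (z = +42.5 mm in the stand's frame)
- tray: white plastic spill tray, fixed: 200 mm (its x) by 280 mm (its y) outside, walls 5 mm thick and 40 mm high with a 10 mm rim, floor 5 mm thick (floor surface at z = 5 mm). Origin: centre of its underside, on the bench
- burner: glass spirit burner with blue spirit, brass collar and aluminium cap, 60 mm in diameter and 85 mm tall, standing loose on the tray floor near the end its y axis points to. Origin: centre of its underside, z up. Leave it where it is
- amber_bottle: amber glass bottle, 0.2 kg, standing on the tray floor where the stand's base has to go: body 50 mm in diameter up to 68 mm, then a shoulder in to a 20 mm neck at 91 mm, white cap 24 mm in diameter and 16 mm tall on top; 110 mm tall in all. Origin: centre of its underside, z up
- cork_mat: cork mat, fixed flat on the bench: 180 x 180 mm, 6 mm thick. Origin: centre of its underside. The flask stands on one side of it (its -y half)
- flask: conical flask with yellow contents, 64 mm in diameter at the foot, 106 mm tall, loose on the cork mat. Origin: centre of its underside. Leave it where it is
- black_bottle: black plastic bottle, blue label, green cap, 70 mm in diameter, 190 mm tall, loose on the bench. Origin: centre of its underside. Leave it where it is
- cylinder_glass: glass measuring cylinder with blue foot, 60 mm in diameter at the foot, tube 34 mm, 188 mm tall, loose on the bench. Origin: centre of its underside. Leave it where it is

How it is judged:
By the outcome, as a careful person would: the job done as asked, in the order asked, and still so for the second after the job is handed in, with the robot touching nothing.
It also fails if it takes over 72 s, if anything falls off the work surface, if the arm or the gripper's body presses on something with over 40 N, if the wrist force passes 120 N, or if a joint passes its speed limit or range.

## Working session

There is one attempt and no reset: what is moved stays moved. The work goes in short steps, Python scripts to look and compute and a shell command to move; the robot and the scene stay as the last step left them, time stands still between calls to the robot, and variables do not carry over. Pictures are saved under pics/ and viewed, at most 10 in all, crops included, and the job is handed in when it is done.

```bash
mkdir -p pics
python3 - <<'E'
from station import status, optics, arm
import cv2, numpy as np
print({k:np.round(v,3).tolist() for k,v in status.get_state().items()}, arm.tip_reach)
for n in("side","top"):
    f=optics.grab_frame(n); cv2.imwrite(f"pics/{n}0.png",cv2.resize(f["color"][:,:,::-1],(800,600),interpolation=cv2.INTER_CUBIC))
    np.savez(f"{n}.npz",K=f["mtx"],T=f["cam_to_world"]); print(f["mtx"],np.round(f["cam_to_world"],3))
E
```

```text
{'t': 0.0, 'q': [-0.888, 0.359, 0.011, -0.0, -1.224, -0.288], 'qd': [0.001, 0.001, 0.002, 0.0, 0.0, 0.0], 'joint_efforts': [0.0, -58.272, 29.306, 6.998, 0.007, -0.0], 'eef_pos': [0.259, -0.623, 0.24], 'ee_rot': [3.14, -0.0, -2.747], 'force': [0.862, 0.483, -0.59], 'moment': [-0.05, -0.039, 0.033], 'gripper_force': 0.0, 'width': 0.088} 0.014
[[409.17094501   0.         256.49266578]
 [  0.         409.17094501 191.9732189 ]
 [  0.           0.           1.        ]] [[-0.984 -0.112  0.137  0.425]
 [-0.177  0.64  -0.748  0.913]
 [-0.004 -0.761 -0.649  0.97 ]
 [ 0.     0.     0.     1.   ]]
[[349.09098268   0.         252.94575348]
 [  0.         349.09098268 190.57207051]
 [  0.           0.           1.        ]] [[ 0.019 -0.997  0.079  0.527]
 [-0.999 -0.017  0.033 -0.089]
 [-0.031 -0.079 -0.996  1.141]
 [ 0.     0.     0.     1.   ]]
```

View pics/top0.png

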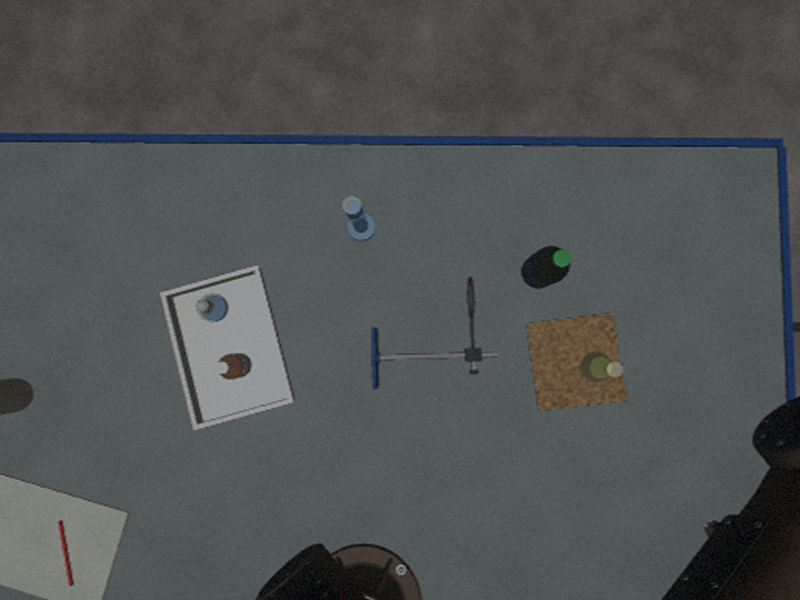

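View pics/side0.png

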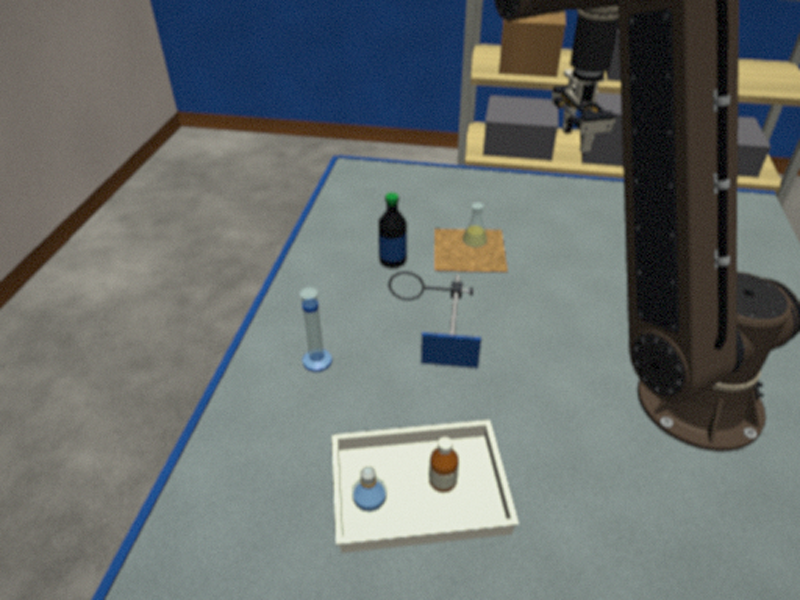

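```bash
cat > h.py <<'E'
import numpy as np, cv2
def ray(n,u,v):
    d=np.load(f"{n}.npz"); T=d["T"]; r=T[:3,:3]@np.linalg.inv(d["K"])@[u,v,1]; return T[:3,3],r
def at(n,u,v,z):
    o,r=ray(n,u,v); return o+r*(z-o[2])/r[2]
def proj(n,p):
    d=np.load(f"{n}.npz"); T=d["T"]; c=T[:3,:3].T@(np.array(p)-T[:3,3]); q=d["K"]@c; return q[:2]/q[2]
def tri(u1,v1,u2,v2):  # side, top
    a,r=ray("side",u1,v1); b,s=ray("top",u2,v2)
    k=np.linalg.lstsq(np.c_[r,-s],b-a,rcond=None)[0]; p,q=a+k[0]*r,b+k[1]*s
    return (p+q)/2,np.linalg.norm(p-q)
E
python3 - <<'E'
import cv2
a=cv2.resize(cv2.imread("pics/top0.png"),(512,384),interpolation=cv2.INTER_AREA)
from station import optics
f=optics.grab_frame("top")["color"][:,:,::-1]; s=optics.grab_frame("side")["color"][:,:,::-1]
cv2.imwrite("pics/c1.png",cv2.resize(f[160:285,95:325],None,fx=3.4,fy=3.4,interpolation=cv2.INTER_CUBIC))
cv2.imwrite("pics/c2.png",cv2.resize(s[165:355,200:340],None,fx=3.1,fy=3.1,interpolation=cv2.INTER_CUBIC))
E
```

```text
(no output)
```

View pics/c1.png

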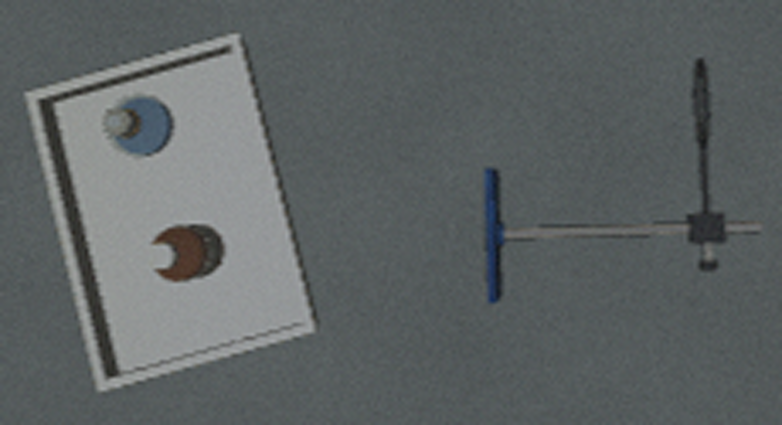

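View pics/c2.png

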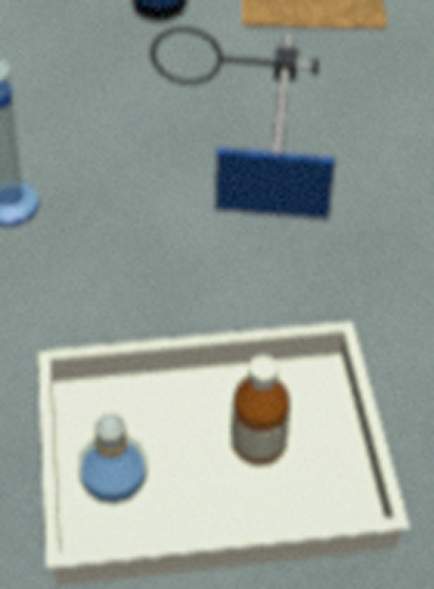

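Run:
```python
from h import *
np.set_printoptions(precision=4,suppress=True)
c1=lambda x,y,z:at("top",95+x/3.4,160+y/3.4,z)
c2=lambda x,y,z:at("side",200+x/3.1,165+y/3.1,z)
b=lambda x,y,z:at("top",x/1.5625,y/1.5625,z)
t=np.array([c1(*p,.04) for p in[(26,93),(240,35),(316,331),(102,391)]]); print("tray",t,t.mean(0),[np.linalg.norm(t[i]-t[i-1]) for i in range(4)])
t2=np.array([c2(*p,.04) for p in[(40,352),(350,323),(408,526),(48,568)]]); print("tray side",t2,t2.mean(0))
print("burner top cap",c1(120,122,.09),"body",c1(143,126,.035),"side cap",c2(110,420,.09),"tri",tri(200+110/3.1,165+420/3.1,95+120/3.4,160+122/3.4))
print("amber cap",c1(158,256,.115),"dark",c1(182,254,.075),"side cap",c2(264,364,.115))
print("plate top",c1(491,170,.085),c1(495,302,.085),"rod",c1(502,234,.0425),c1(762,228,.0425),"ring end",c1(700,58,.0425),"boss",c1(707,228,.05))
print("plate side",c2(217,149,.085),c2(334,157,.085),c2(216,210,0),c2(329,218,0),"rodtop",c2(289,32,.0425),"ring c",c2(186,55,.0425))
m=np.array([b(*p,.006) for p in[(527,323),(611,314),(627,400),(539,410)]]);print("mat",m,m.mean(0),"flask",b(597,367,.03),b(614,370,.112))
print("black cap",b(562,258,.19),"cyl top",b(352,205,.188),"foot",b(361,227,.01))
```

```text
tray [[0.6157 0.4299 0.04  ]
 [0.674  0.2282 0.04  ]
 [0.3999 0.1467 0.04  ]
 [0.3407 0.3438 0.04  ]] [0.5076 0.2871 0.04  ] [np.float64(0.2882144038061834), np.float64(0.2099008588417069), np.float64(0.28588774110852455), np.float64(0.20578291210124133)]
tray side [[0.6756 0.2305 0.04  ]
 [0.4018 0.1483 0.04  ]
 [0.3408 0.3459 0.04  ]
 [0.6159 0.4313 0.04  ]] [0.5085 0.289  0.04  ]
burner top cap [0.587  0.3193 0.09  ] body [0.5867 0.3186 0.035 ] side cap [0.5883 0.3236 0.09  ] tri (array([0.5881, 0.321 , 0.0861]), np.float64(0.0017889662434109998))
amber cap [0.4697 0.2707 0.115 ] dark [0.4697 0.263  0.075 ] side cap [0.4702 0.2651 0.115 ]
plate top [ 0.5502 -0.0149  0.085 ] [ 0.434 -0.021  0.085] rod [ 0.4925 -0.0233  0.0425] [ 0.5027 -0.2617  0.0425] ring end [ 0.6586 -0.2038  0.0425] boss [ 0.5019 -0.2107  0.05  ]
plate side [ 0.5521 -0.0142  0.085 ] [ 0.4343 -0.0231  0.085 ] [ 0.551  -0.0106  0.    ] [ 0.4327 -0.0198  0.    ] rodtop [ 0.505  -0.2721  0.0425] ring c [ 0.6176 -0.2087  0.0425]
mat [[ 0.5684 -0.3254  0.006 ]
 [ 0.5901 -0.4971  0.006 ]
 [ 0.4157 -0.5272  0.006 ]
 [ 0.3916 -0.3498  0.006 ]] [ 0.4914 -0.4249  0.006 ] flask [ 0.482  -0.4596  0.03  ] [ 0.4805 -0.4633  0.112 ]
black cap [ 0.6761 -0.3477  0.19  ] cyl top [0.7663 0.0222 0.188 ] foot [0.7642 0.0228 0.01  ]
```

The top view shows the tray at left, with burner and amber bottle in it. The stand lies mid-bench with its rod along −y and the mat is at right. The side view agrees to about 3 mm.

The tool only yaws and stays pointing down, so the stand has to pivot about the closing axis. Gripping the rod stub above the boss keeps the palm clear of the rod. First, the bottle.

```bash
cat >> h.py <<'E'
from scipy.spatial.transform import Rotation as Ro
def go(wps):
    """wps: (x,y,z,yaw_deg) -> tool shift mm, turn"""
    from station import status
    s=status.get_state(); R=Ro.from_euler('xyz',s["ee_rot"]).as_matrix(); yaw=s["ee_rot"][2]
    print("t %.2f"%s["t"],np.round(s["eef_pos"],4),"yaw %.1f"%np.degrees(yaw),"F",np.round(s["force"],1),"w %.4f g %.1f"%(s["width"],s["gripper_force"]))
    for w in wps:
        d=(np.radians(w[3])-yaw+np.pi)%(2*np.pi)-np.pi
        print(w,np.round(R.T@(np.array(w[:3])-s["eef_pos"])*1000,1).tolist(),"turn %.3f"%-d)
E
python3 - <<'E'
from h import *
for p in [(.470,.266,.115),(.470,.266,.005)]: print(proj("side",p)*1,(proj("side",p)-[200,165])*3.1,(proj("top",p)-[95,160])*3.4)
go([(.5,-.3,.3,-86.8),(.5,0,.3,-86.8),(.47,.266,.25,-86.8),(.47,.266,.13,-86.8)])
E
```

```text
[285.20945678 282.73061867] [264.14931602 364.96491786] [163.41607673 255.75731173]
[283.52146979 307.57462839] [258.91655636 441.98134802] [202.91963675 250.22956852]
t 0.20 [ 0.2595 -0.6228  0.24  ] yaw -157.4 F [ 0.2 -0.3  0.3] w 0.0876 g 0.0
(0.5, -0.3, 0.3, -86.8) [-346.1, 205.6, -59.8] turn -1.232
(0.5, 0, 0.3, -86.8) [-461.5, 482.5, -59.6] turn -1.232
(0.47, 0.266, 0.25, -86.8) [-536.1, 739.5, -9.3] turn -1.232
(0.47, 0.266, 0.13, -86.8) [-536.1, 739.4, 110.7] turn -1.232
```

```bash
python3 -m jog '[[1,[-50,30,-60],-0.18],[1,[-100,60,-60],-0.36],[1,[-150,90,-60],-0.54],[1,[-200,120,-60],-0.72],[1,[-250,150,-60],-0.9],[1,[-300,180,-60],-1.08],[1,[-346,206,-60],-1.232],[1,[-370,262,-60],-1.232],[1,[-393,318,-60],-1.232],[1,[-416,374,-60],-1.232],[1,[-440,430,-60],-1.232],[1,[-462,483,-60],-1.232],[1,[-480,540,-50],-1.232],[1,[-498,597,-40],-1.232],[1,[-515,654,-30],-1.232],[1,[-530,710,-20],-1.232],[1,[-536,739,-10],-1.232],[1,[-536,739,-10],-1.232],[1,[-536,739,-10],-1.232]]'
python3 - <<'E'
from h import *
go([(.47,.266,.15,-86.8),(.47,.266,.109,-86.8)])
E
```

```text
t: 2.58
eef_pos: [0.4701, 0.265, 0.2506]
ee_rot: [3.141, -0.0, -1.514]
force: [-0.4, -0.2, 0.8]
width: 0.0875
gripper_force: 0.0
t 2.58 [0.4701 0.265  0.2506] yaw -86.8 F [-0.4 -0.2  0.8] w 0.0875 g 0.0
(0.47, 0.266, 0.15, -86.8) [-1.0, -0.0, 100.6] turn 0.001
(0.47, 0.266, 0.109, -86.8) [-1.0, -0.0, 141.6] turn 0.001
```

```bash
python3 -m jog '[[1,[-1,0,60],0],[1,[-1,0,115],0],[1,[-1,0,140],0],[1,[-1,0,141],0],[-1,[-1,0,141],0],[-1,[-1,0,141],0],[-1,[-1,0,141],0],[-1,[-1,0,141],0],[-1,[-1,0,141],0],[-1,[-1,0,141],0]]' 25
python3 - <<'E'
from h import *
go([(.47,.266,.27,-86.8),(.51,.0,.28,-86.8),(.509,-.377,.26,-86.8),(.509,-.377,.115,-86.8)])
E
```

```text
t: 3.82
eef_pos: [0.4701, 0.2663, 0.1096]
ee_rot: [-3.142, 0.0, -1.515]
force: [0.1, 0.2, -0.3]
width: 0.0334
gripper_force: 0.0
t 3.83 [0.4701 0.2663 0.1096] yaw -86.8 F [ 0.1  0.2 -0.3] w 0.0334 g 0.0
(0.47, 0.266, 0.27, -86.8) [0.3, 0.1, -160.4] turn 0.000
(0.51, 0.0, 0.28, -86.8) [268.1, -25.0, -170.4] turn 0.000
(0.509, -0.377, 0.26, -86.8) [644.4, -2.8, -150.4] turn 0.000
(0.509, -0.377, 0.115, -86.8) [644.4, -2.8, -5.4] turn 0.000
```

```bash
python3 -m jog '[[-1,[0,0,0],0],[-1,[0,0,0],0],[-1,[0,0,0],0],[-1,[0,0,0],0],[-1,[0,0,-5],0],[-1,[0,0,-20],0]]' 25
python3 - <<'E'
from h import *
go([(.47,.266,.27,-86.8),(.51,.0,.28,-86.8),(.509,-.377,.26,-86.8),(.509,-.377,.115,-86.8)])
E
```

```text
t: 4.58
eef_pos: [0.4694, 0.2656, 0.1294]
ee_rot: [3.14, -0.002, -1.515]
force: [-0.3, -0.4, -2.1]
width: 0.023
gripper_force: 25.0
t 4.58 [0.4694 0.2656 0.1294] yaw -86.8 F [-0.3 -0.4 -2.1] w 0.0230 g 25.0
(0.47, 0.266, 0.27, -86.8) [-0.1, -0.4, -140.6] turn -0.000
(0.51, 0.0, 0.28, -86.8) [267.7, -25.4, -150.2] turn -0.000
(0.509, -0.377, 0.26, -86.8) [644.1, -3.4, -129.6] turn -0.000
(0.509, -0.377, 0.115, -86.8) [643.8, -3.7, 15.4] turn -0.000
```

```bash
python3 -m jog '[[-1,[0,0,-50],0],[-1,[0,0,-100],0],[-1,[15,-2,-140],0],[-1,[55,-5,-150],0],[-1,[105,-10,-150],0],[-1,[155,-16,-150],0],[-1,[205,-22,-150],0],[-1,[255,-25,-150],0],[-1,[305,-25,-150],0],[-1,[355,-24,-150],0],[-1,[405,-20,-150],0],[-1,[455,-16,-145],0],[-1,[505,-12,-140],0],[-1,[555,-8,-135],0],[-1,[600,-6,-130],0],[-1,[630,-4,-130],0],[-1,[644,-4,-120],0],[-1,[644,-4,-80],0],[-1,[644,-4,-40],0],[-1,[644,-4,-10],0]]'
python3 - <<'E'
from h import *
go([(.509,-.377,.1115,-86.8)])
import cv2
from station import optics
f=optics.grab_frame("side")["color"][:,:,::-1]
cv2.imwrite("pics/p1.png",cv2.resize(f[110:240,190:360],None,fx=4,fy=4,interpolation=cv2.INTER_CUBIC))
E
```

```text
t: 7.08
eef_pos: [0.5094, -0.3756, 0.138]
ee_rot: [3.14, 0.001, -1.515]
force: [1.2, 0.1, -2.3]
width: 0.0233
gripper_force: 25.0
t 7.08 [ 0.5094 -0.3756  0.138 ] yaw -86.8 F [ 1.2  0.1 -2.3] w 0.0233 g 25.0
(0.509, -0.377, 0.1115, -86.8) [1.4, 0.5, 26.5] turn 0.000
```

View pics/p1.png

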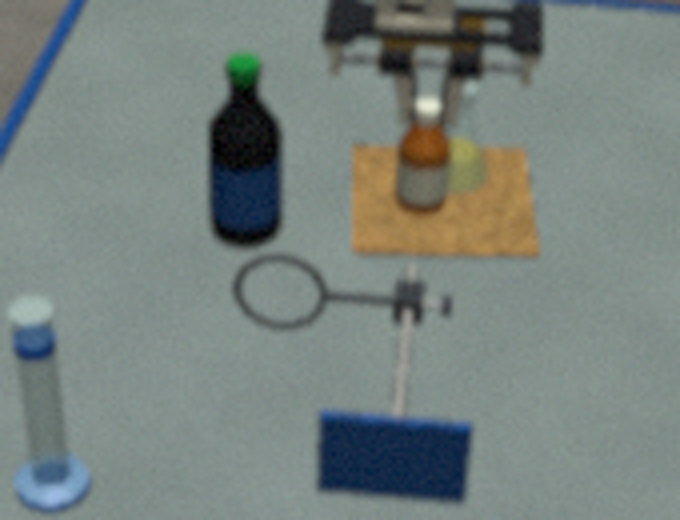

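The picture shows the bottle hanging upright in the gripper at about (425,160), over the front half of the mat. Lower it and release.

```bash
python3 -m jog '[[-1,[1,0,15],0],[-1,[1,0,22],0],[-1,[1,0,25],0],[-1,[1,0,27],0],[-1,[1,0,27],0],[-0.3,[1,0,27],0],[-0.3,[1,0,27],0],[-0.3,[1,0,27],0],[-0.3,[1,0,27],0],[-0.3,[1,0,27],0],[-0.3,[1,0,15],0],[-0.3,[1,0,-10],0],[-0.3,[1,0,-60],0],[0,[1,0,-100],0]]'
python3 - <<'E'
from h import *
y=-86.8;a=np.radians(y);x=np.array([np.cos(a),np.sin(a)]);o=np.array([.492,-.0145])
p=o+.240*x; print(p)
go([(*p,.2,y),(*p,.12,y),(*p,.04,y)])
import cv2
from station import optics
f=optics.grab_frame("top")["color"][:,:,::-1]
cv2.imwrite("pics/p2.png",cv2.resize(f[150:290,220:420],None,fx=4,fy=4,interpolation=cv2.INTER_CUBIC))
E
```

```text
t: 8.88
eef_pos: [0.5104, -0.3778, 0.2425]
ee_rot: [-3.14, -0.001, -1.515]
force: [-0.2, -0.5, 0.1]
width: 0.0361
gripper_force: 0.0
[ 0.50539716 -0.25412578]
t 8.88 [ 0.5104 -0.3778  0.2425] yaw -86.8 F [-0.2 -0.5  0.1] w 0.0361 g 0.0
(np.float64(0.5053971611983593), np.float64(-0.2541257834036754), 0.2, -86.8) [-123.8, -1.9, 42.4] turn 0.000
(np.float64(0.5053971611983593), np.float64(-0.2541257834036754), 0.12, -86.8) [-123.9, -1.8, 122.4] turn 0.000
(np.float64(0.5053971611983593), np.float64(-0.2541257834036754), 0.04, -86.8) [-124.0, -1.7, 202.4] turn 0.000
```

View pics/p2.png

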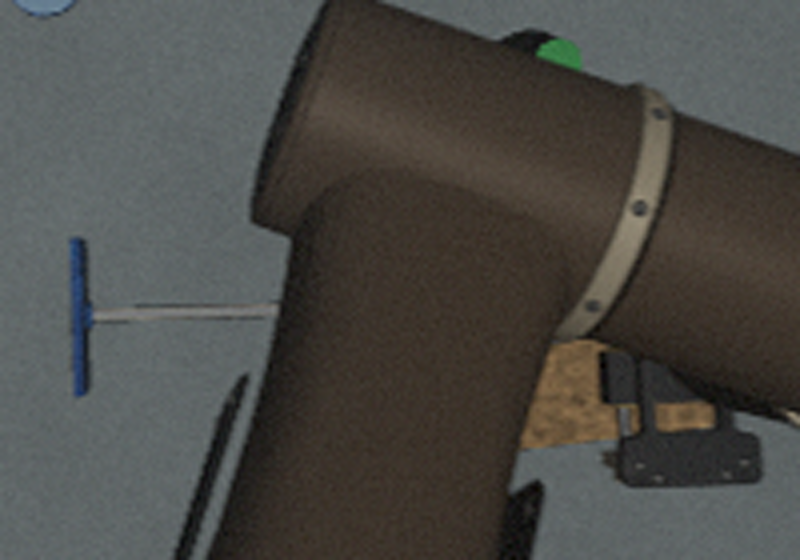

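The arm hides the mat from above, and the stand hasn't moved. Next, go to the rod stub.

```bash
python3 -m jog '[[0,[-50,-1,0],0],[0,[-100,-2,0],0],[0,[-124,-2,20],0],[0,[-124,-2,70],0],[0,[-124,-2,120],0],[0,[-124,-2,160],0],[0,[-124,-2,190],0],[0,[-124,-2,202],0],[0,[-124,-2,202],0]]' 10
python3 - <<'E'
from h import *
go([(.5054,-.2541,.04,-86.8)])
import cv2
from station import optics
f=optics.grab_frame("side")["color"][:,:,::-1]
cv2.imwrite("pics/p3.png",cv2.resize(f[140:240,230:350],None,fx=6,fy=6,interpolation=cv2.INTER_CUBIC))
E
```

```text
t: 10.05
eef_pos: [0.5053, -0.2537, 0.0377]
ee_rot: [3.141, -0.0, -1.515]
force: [0.7, -0.5, 1.1]
width: 0.044
gripper_force: 0.0
t 10.05 [ 0.5053 -0.2537  0.0377] yaw -86.8 F [ 0.7 -0.5  1.1] w 0.0440 g 0.0
(0.5054, -0.2541, 0.04, -86.8) [0.4, -0.1, -2.3] turn 0.000
```

View pics/p3.png

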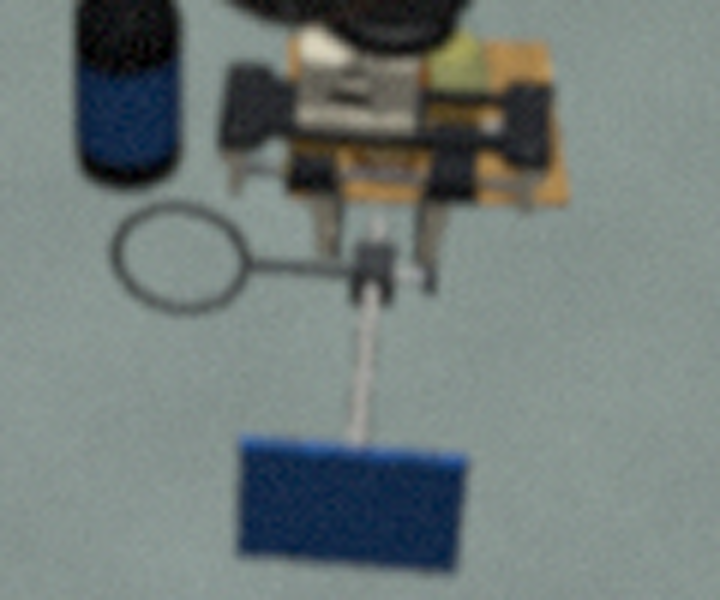

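The rod end at (378,225) sits centrally between the open fingers, clear of the boss. Close on it.

```bash
python3 -m jog '[[0,[0,0,-3],0],[-1,[0,0,-3],0],[-1,[0,0,-3],0],[-1,[0,0,-3],0],[-1,[0,0,-3],0],[-1,[0,0,-3],0],[-1,[0,0,-3],0],[-1,[0,0,-3],0],[-1,[0,0,-3],0],[-1,[0,0,-3],0]]' 15
```

```text
t: 11.35
eef_pos: [0.5053, -0.2536, 0.0406]
ee_rot: [-3.142, -0.0, -1.515]
force: [0.2, 0.2, 0.0]
width: 0.0097
gripper_force: 15.0
```

```bash
python3 -m jog '[[-1,[-5,0,-20],0],[-1,[-11,0,-41],0],[-1,[-19,0,-60],0],[-1,[-29,0,-79],0],[-1,[-40,0,-97],0],[-1,[-53,0,-114],0],[-1,[-68,0,-130],0],[-1,[-83,0,-144],0],[-1,[-100,0,-157],0],[-1,[-100,0,-157],0],[-1,[-100,0,-157],0]]' 15
python3 - <<'E'
from h import *
go([])
import cv2
from station import optics
f=optics.grab_frame("side")["color"][:,:,::-1]
cv2.imwrite("pics/p4.png",cv2.resize(f[90:250,210:370],None,fx=3.7,fy=3.7,interpolation=cv2.INTER_CUBIC))
E
```

```text
t: 12.72
eef_pos: [0.5001, -0.1539, 0.1982]
ee_rot: [-3.14, -0.001, -1.514]
force: [0.9, -3.7, 4.0]
width: 0.0094
gripper_force: 15.0
t 12.72 [ 0.5001 -0.1539  0.1982] yaw -86.7 F [ 0.9 -3.7  4. ] w 0.0094 g 15.0
```

View pics/p4.png

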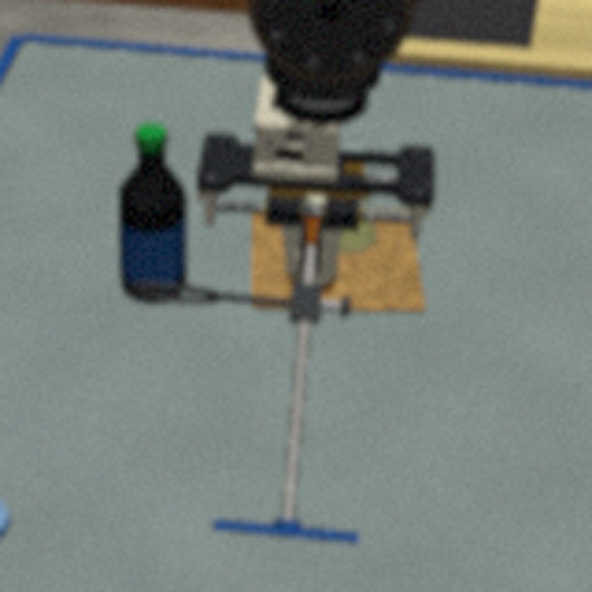

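Pivoting works: the stand leans about 45°, with the plate at (287,530) on its edge and the rod held between the fingers. Now grip hard, lift slightly and check numerically whether the lean holds.

```bash
cat >> h.py <<'E'
from scipy.optimize import least_squares
def lean(g=.238,save=None):
    """lean angle from side image: dark-blue plate centroid vs TCP-held rod; also hue-based"""
    from station import status,optics
    s=status.get_state(); p=np.array(s["eef_pos"])+[0,0,.003]; yaw=s["ee_rot"][2]; h=np.array([np.cos(yaw),np.sin(yaw),0])
    im=optics.grab_frame("side")["color"]
    if save: cv2.imwrite(save,im[:,:,::-1])
    hsv=cv2.cvtColor(im,cv2.COLOR_RGB2HSV)
    m=cv2.inRange(hsv,(100,140,40),(130,255,200))
    n,l,st,c=cv2.connectedComponentsWithStats(m)
    f=lambda t:proj("side",p-(g-.004)*(h*np.sin(t)+np.array([0,0,1])*np.cos(t)))
    best=None
    for i in range(1,n):
        if st[i,4]<60: continue
        r=least_squares(lambda t:f(t[0])-c[i],[.6])
        if best is None or r.cost<best[0]: best=(r.cost,np.degrees(r.x[0]),c[i],st[i].tolist(),f(r.x[0]))
    print("lean",best)
E
python3 -c "
from h import *
lean()"
python3 -m jog '[[-1,[0,0,0],0],[-1,[0,0,0],0],[-1,[0,0,-4],0],[-1,[0,0,-10],0],[-1,[0,0,-15],0],[-1,[0,0,-15],0],[-1,[0,0,-15],0],[-1,[0,0,-15],0]]' 60;python3 -c "
from h import *
lean();go([])
from station import status
print(status.get_state()['moment'])"
```

```text
lean (np.float64(933.1461044099318), np.float64(-51.9485119023357), array([250.83902439, 158.22926829]), [243, 151, 16, 15, 205], array([293.91448012, 161.51519627]))
t: 13.82
eef_pos: [0.4996, -0.1539, 0.2127]
ee_rot: [3.142, -0.0, -1.515]
force: [-1.2, -1.0, -2.4]
width: 0.0085
gripper_force: 60.0
lean (np.float64(0.22188832985194792), np.float64(45.08448624945849), array([288.38211382, 229.6097561 ]), [271, 227, 36, 6, 123], array([288.06458773, 229.02413349]))
t 13.88 [ 0.4996 -0.154   0.2127] yaw -86.8 F [-0.5 -0.9 -2.4] w 0.0085 g 60.0
[-1.01440432  0.43929221  0.03855661]
```

```bash
python3 -m jog '[[-1,[0,0,-5],0],[-1,[0,0,-10],0],[-1,[0,0,-15],0],[-1,[0,0,-15],0],[-1,[0,0,-15],0],[-1,[0,0,-15],0]]' 60;python3 -c "
from h import *
lean();go([])
from station import status
print(status.get_state()['moment'])"
```

```text
t: 14.62
eef_pos: [0.5, -0.1542, 0.2283]
ee_rot: [-3.141, -0.001, -1.515]
force: [-1.2, -3.1, 1.1]
width: 0.0083
gripper_force: 60.0
lean (np.float64(0.11418439103356343), np.float64(33.731380292139185), array([288.92951542, 224.10132159]), [271, 220, 36, 9, 227], array([288.45605173, 224.03650707]))
t 14.68 [ 0.5    -0.1542  0.2282] yaw -86.8 F [-1.4 -2.9  1.8] w 0.0086 g 60.0
[-1.51854446  0.52764986  0.02847049]
```

```bash
python3 -m jog '[[-1,[0,0,-5],0],[-1,[0,0,-10],0],[-1,[0,0,-15],0],[-1,[0,0,-20],0],[-1,[0,0,-25],0],[-1,[0,0,-25],0],[-1,[0,0,-25],0]]' 60;python3 -c "
from h import *
lean();go([])
from station import status
print(status.get_state()['moment'])"
```

```text
t: 15.55
eef_pos: [0.4995, -0.1538, 0.2524]
ee_rot: [3.141, 0.0, -1.515]
force: [0.1, -0.2, -7.0]
width: 0.0084
gripper_force: 60.0
lean (np.float64(0.002474570044770098), np.float64(32.63622571066326), array([289.05084746, 218.5       ]), [271, 214, 37, 10, 236], array([288.98112965, 218.49058901]))
t 15.60 [ 0.4994 -0.1537  0.2523] yaw -86.8 F [-0.5 -0.1 -7.2] w 0.0087 g 60.0
[-0.59414745  0.14095363  0.00678611]
```

It lifts free at about 7.1 N (0.73 kg), and the lean holds at about 30°. Carry it to the tray.

```bash
python3 -c "
from h import *
go([(.4994,-.1538,.305,-86.8),(.5133,.167,.305,-73.4),(.5133,.167,.231,-73.4)])"
```

```text
t 15.60 [ 0.4994 -0.1537  0.2523] yaw -86.8 F [-0.5 -0.1 -7.2] w 0.0087 g 60.0
(0.4994, -0.1538, 0.305, -86.8) [0.1, 0.1, -52.7] turn 0.000
(0.5133, 0.167, 0.305, -73.4) [-319.5, -31.7, -52.7] turn -0.234
(0.5133, 0.167, 0.231, -73.4) [-319.5, -31.8, 21.3] turn -0.234
```

```bash
python3 -m jog '[[-1,[0,0,-10],0],[-1,[0,0,-25],0],[-1,[0,0,-40],0],[-1,[-5,0,-50],0],[-1,[-20,-1,-53],-0.01],[-1,[-45,-3,-53],-0.03],[-1,[-75,-6,-53],-0.05],[-1,[-105,-10,-53],-0.08],[-1,[-135,-13,-53],-0.1],[-1,[-165,-16,-53],-0.12],[-1,[-195,-19,-53],-0.15],[-1,[-225,-22,-53],-0.18],[-1,[-255,-25,-53],-0.2],[-1,[-280,-28,-53],-0.22],[-1,[-300,-30,-53],-0.234],[-1,[-313,-32,-53],-0.234],[-1,[-319,-32,-53],-0.234],[-1,[-319,-32,-53],-0.234],[-1,[-319,-32,-53],-0.234]]' 60;python3 -c "
from h import *
lean(save='pics/s5.png');go([(.5133,.167,.25,-73.4)])
from station import status,optics
print(status.get_state()['moment'])
cv2.imwrite('pics/t5.png',optics.grab_frame('top')['color'][:,:,::-1])
a=cv2.imread('pics/s5.png')[90:370,190:380];b=cv2.imread('pics/t5.png')[130:270,100:290]
cv2.imwrite('pics/v5.png',np.hstack([cv2.resize(a,(400,590)),cv2.resize(b,(400,295)).repeat(2,0)[:590]*0+cv2.copyMakeBorder(cv2.resize(b,(400,295)),0,295,0,0,0)]))"
```

```text
t: 17.98
eef_pos: [0.5136, 0.1658, 0.3056]
ee_rot: [3.141, -0.0, -1.281]
force: [0.1, -0.2, -6.4]
width: 0.0088
gripper_force: 60.0
lean (np.float64(0.005690616911693606), np.float64(27.66340033893718), array([279.8126935 , 286.58049536]), [257, 277, 48, 19, 646], array([279.91359309, 286.54584703]))
t 18.02 [0.5137 0.1659 0.3056] yaw -73.4 F [ 1.6  0.4 -7.1] w 0.0084 g 60.0
(0.5133, 0.167, 0.25, -73.4) [-1.2, 0.0, 55.6] turn -0.000
[-0.55750865  0.05117201  0.06371582]
```

View pics/v5.png

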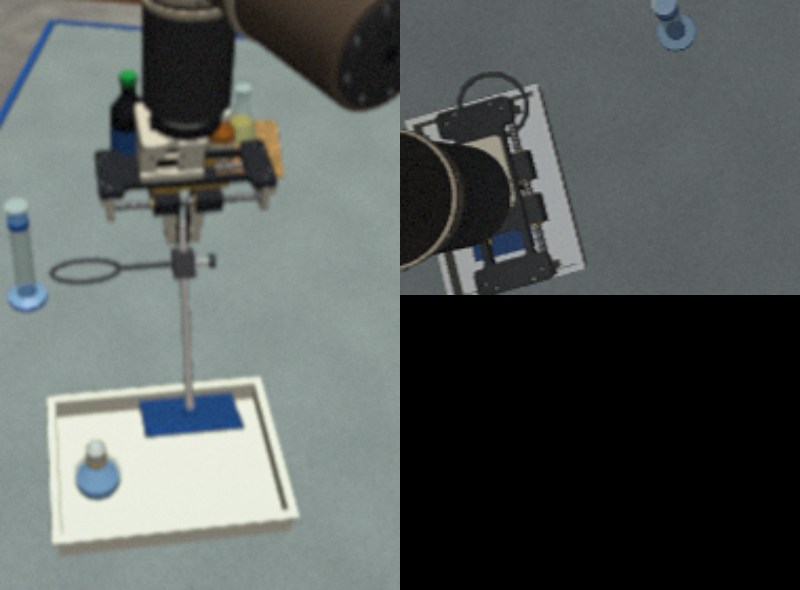

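The side crop shows the stand hanging leaned over the tray. The plate's corners are at about (140,400) to (243,427), clear of the rim, and the ring at (85,270) is well above the burner at (97,470). Refine the held pose from the plate corners.

```bash
cat >> h.py <<'E'
def standpose(v,p,yaw):
    """v: lean, g, roll about lean axis, spin about rod -> R (cols stand x,y,z), origin"""
    h=np.array([np.cos(yaw),np.sin(yaw),0]);up=np.array([0,0,1.])
    x=h*np.sin(v[0])+up*np.cos(v[0]); y=np.cross(up,h); z=np.cross(x,y)
    R=np.c_[x,y,z]; R=Ro.from_rotvec(v[2]*z).as_matrix()@R; R=Ro.from_rotvec(v[3]*R[:,0]).as_matrix()@R
    return R,p+[0,0,.003]-v[1]*R[:,0]
def fit(png,p,yaw,guess,loose=False):
    hsv=cv2.cvtColor(cv2.imread(png),cv2.COLOR_BGR2HSV); m=cv2.inRange(hsv,(100,140,40),(130,255,200))
    n,l,st,c=cv2.connectedComponentsWithStats(m); c0=proj("side",standpose(guess,p,yaw)[1])
    i=1+np.argmin([np.linalg.norm(c[k]-c0)+(1e3 if st[k,4]<100 else 0) for k in range(1,n)])
    m=cv2.morphologyEx((l==i).astype(np.uint8),cv2.MORPH_CLOSE,np.ones((5,5)))
    X0,Y0,W,H=st[i][0]-6,st[i][1]-6,st[i][2]+12,st[i][3]+12; S=8
    M=cv2.GaussianBlur(cv2.resize(m[Y0:Y0+H,X0:X0+W].astype(np.float32),None,fx=S,fy=S),(0,0),5)
    def res(v):
        R,o=standpose(v,p,yaw); P=[proj("side",o+R@[a,b,d]) for a in(0,.008) for b in(-.06,.06) for d in(-.0425,.0425)]
        q=cv2.convexHull((((np.array(P)-[X0,Y0]+.5)*S)*16).astype(np.int32)); I=np.zeros(M.shape,np.float32); cv2.fillConvexPoly(I,q,1.,shift=4)
        return float(((cv2.GaussianBlur(I,(0,0),5)-M)**2).mean()+1e-2*((v[2]/.05)**2+((v[1]-guess[1])/.01)**2)*.05)
    from scipy.optimize import minimize
    s=np.array([.05,.005,.03,.03]); r=minimize(lambda u:res(np.array(guess)+u*s),np.zeros(4),method="Nelder-Mead",options=dict(maxiter=600,initial_simplex=np.vstack([np.zeros(4),np.eye(4)])))
    v=np.array(guess)+r.x*s; R,o=standpose(v,p,yaw)
    print("lean %.1f g %.4f roll %.1f spin %.1f"%(np.degrees(v[0]),v[1],*np.degrees(v[2:])),"err %.4f"%r.fun,"origin",np.round(o,4),"edge_a",np.round(o+R@[0,0,-.0425],4),"ring",np.round(o+R@[.2,.115,0],4),"yaxis deg %.1f"%np.degrees(np.arctan2(R[1,1],R[0,1])))
    return v
E
python3 -c "
from h import *
fit('pics/s5.png',np.array([.5137,.1659,.3056]),np.radians(-73.4),[.48,.238,0,0])"
```

```text
lean 32.9 g 0.2274 roll -0.7 spin -2.6 err 0.0382 origin [0.481  0.2849 0.1176] edge_a [0.4893 0.2502 0.0945] ring [0.6213 0.2082 0.2839] yaxis deg 14.1
```

```bash
python3 -m jog '[[-1,[0,0,10],0],[-1,[0,0,25],0],[-1,[0,0,40],0],[-1,[0,0,52],0],[-1,[0,0,60],0],[-1,[0,0,65],0],[-1,[0,0,65],0]]' 60; python3 -m jog '[[-1,[0,0,3],0],[-1,[0,0,6],0],[-1,[0,0,6],0]]'; python3 -m jog '[[-1,[0,0,3],0],[-1,[0,0,3],0]]'
```

```text
t: 18.95
eef_pos: [0.5137, 0.1665, 0.2404]
ee_rot: [3.141, -0.0, -1.281]
force: [-0.5, -0.5, -7.2]
width: 0.0082
gripper_force: 60.0
t: 19.32
eef_pos: [0.5156, 0.1658, 0.2384]
ee_rot: [-3.136, -0.002, -1.28]
force: [-1.0, -6.4, 12.3]
width: 0.0084
gripper_force: 60.1
t: 19.58
eef_pos: [0.5168, 0.1651, 0.238]
ee_rot: [-3.133, -0.003, -1.279]
force: [-4.9, -10.7, 26.7]
width: 0.0087
gripper_force: 60.2
```

```bash
python3 -m jog '[[-1,[0,0,-5],0],[-1,[0,0,-6],0],[-1,[0,0,-6],0],[-1,[0,0,-6],0]]' 60; python3 -c "
from h import *
from station import status
lean(save='pics/s6.png');go([])
s=status.get_state();print(s['moment'])
for g in(.228,.238): fit('pics/s6.png',np.array(s['eef_pos']),s['ee_rot'][2],[.45,g,0,0])"
```

```text
t: 20.08
eef_pos: [0.5144, 0.1662, 0.2386]
ee_rot: [-3.14, -0.001, -1.28]
force: [-1.8, -4.4, 7.1]
width: 0.0084
gripper_force: 60.0
lean (np.float64(0.013261558787047139), np.float64(28.27736518343166), array([278.78947368, 302.37171053]), [257, 293, 46, 19, 608], array([278.9446097 , 302.32215313]))
t 20.12 [0.5144 0.1663 0.2386] yaw -73.4 F [-0.9 -3.   6.4] w 0.0085 g 60.0
[-1.96970733  0.52558853  0.01895548]
lean 35.3 g 0.2241 roll -0.8 spin -1.9 err 0.0364 origin [0.4802 0.2912 0.0587] edge_a [0.4888 0.2576 0.0341] ring [0.622  0.2088 0.2209] yaxis deg 14.6
lean 34.9 g 0.2244 roll -0.7 spin -1.1 err 0.0374 origin [0.4803 0.2902 0.0576] edge_a [0.4895 0.2566 0.0333] ring [0.6216 0.2101 0.2214] yaxis deg 15.3
```

```bash
python3 -c "
from h import *
im=cv2.imread('pics/s6.png'); S=5; x0,y0=205,180
a=cv2.resize(im[y0:y0+118,x0:x0+158],None,fx=S,fy=S,interpolation=cv2.INTER_CUBIC)
p=np.array([.5144,.1663,.2386]);yaw=np.radians(-73.4)
for th,g,c in((24,.240,(0,255,0)),(30,.238,(0,0,255))):
    R,o=standpose([np.radians(th),g,0,0],p,yaw)
    for L in ([(0,-.06,-.0425),(0,.06,-.0425),(0,.06,.0425),(0,-.06,.0425),(0,-.06,-.0425)],[(.008,0,0),(.25,0,0)],[(.2,0,0),(.2,.0725,0)]):
        q=np.array([(proj('side',o+R@k)+.5-[x0,y0])*S for k in L]).astype(int); cv2.polylines(a,[q],False,c,1)
cv2.imwrite('pics/v6.png',a)"
```

```text
(no output)
```

View pics/v6.png

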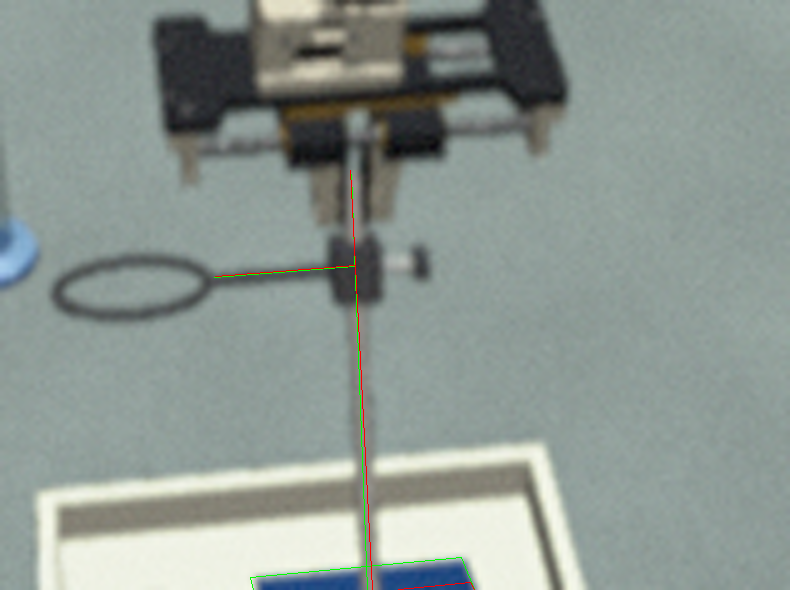

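The green overlay (lean 24°, g 0.240) matches the plate's far edge at (365,567), so edge_a is on the tray floor but about 25 mm short of where it should be. Lean the stand back out to about 34°, tighten, lift just clear, shift and set the edge down again without letting go.

```bash
python3 -m jog '[[-1,[0,0,0],0],[-1,[8,0,2],0],[-1,[16,0,5],0],[-1,[24,0,8],0],[-1,[32,0,10],0],[-1,[40,0,13],0],[-1,[46,0,16],0],[-1,[46,0,16],0]]' 20; python3 -m jog '[[-1,[0,0,0],0],[-1,[0,0,0],0],[-1,[0,0,-4],0],[-1,[0,0,-8],0],[-1,[0,0,-12],0],[-1,[0,0,-16],0],[-1,[0,0,-20],0],[-1,[0,0,-24],0],[-1,[0,0,-28],0],[-1,[0,0,-28],0],[-1,[0,0,-28],0]]' 60;  python3 -c "
from h import *
from station import status
lean(save='pics/s7.png');go([])
s=status.get_state();print(s['moment'])"
```

```text
t: 21.12
eef_pos: [0.5268, 0.1222, 0.221]
ee_rot: [3.141, 0.0, -1.281]
force: [0.2, 1.9, -3.3]
width: 0.0093
gripper_force: 20.0
t: 22.5
eef_pos: [0.5268, 0.1224, 0.2495]
ee_rot: [3.141, 0.0, -1.281]
force: [-0.3, 0.9, -6.8]
width: 0.0089
gripper_force: 60.0
lean (np.float64(0.006821559240883779), np.float64(28.961923705789797), array([276.79553903, 286.35315985]), [255, 278, 45, 17, 538], array([276.90602937, 286.31527841]))
t 22.55 [0.5268 0.1224 0.2494] yaw -73.4 F [-0.2  0.1 -6.9] w 0.0085 g 60.0
[-0.47275549  0.0282929   0.01517699]
```

```bash
python3 -c "
from h import *
def rows(png,p,yaw=-73.4):
    g=cv2.imread(png).astype(float); y=np.radians(yaw); br=(g[:,:,0]-g[:,:,2])  # blue minus red
    for th in(20,22,24,26,28,30):
        R,o=standpose([np.radians(th),.24,0,0],np.array(p),y); out=[]
        for b in(-.03,.03):
            ea=proj('side',o+R@[.0,b,-.0425]); eb=proj('side',o+R@[0,b,.0425]); c=int(round((ea[0]+eb[0])/2))
            col=br[:,c-1:c+2].mean(1); on=np.where(col[240:330]>35)[0]+240; out+=[round(ea[1]-on.min(),1),round(eb[1]-on.max(),1)]
        print(png,th,out)
rows('pics/s6.png',[.5144,.1663,.2386]);rows('pics/s7.png',[.5268,.1224,.2494])"
```

```text
pics/s6.png 20 [np.float64(-5.1), np.float64(-3.1), np.float64(-5.1), np.float64(-2.9)]
pics/s6.png 22 [np.float64(-3.0), np.float64(-1.7), np.float64(-3.0), np.float64(-1.5)]
pics/s6.png 24 [np.float64(-1.0), np.float64(-0.4), np.float64(-1.0), np.float64(-0.1)]
pics/s6.png 26 [np.float64(0.9), np.float64(0.8), np.float64(1.0), np.float64(1.1)]
pics/s6.png 28 [np.float64(2.8), np.float64(1.9), np.float64(2.9), np.float64(2.2)]
pics/s6.png 30 [np.float64(4.7), np.float64(3.0), np.float64(4.8), np.float64(3.3)]
pics/s7.png 20 [np.float64(-5.2), np.float64(-2.7), np.float64(-5.3), np.float64(-2.6)]
pics/s7.png 22 [np.float64(-3.3), np.float64(-1.5), np.float64(-3.4), np.float64(-1.4)]
pics/s7.png 24 [np.float64(-1.4), np.float64(-0.3), np.float64(-1.5), np.float64(-0.2)]
pics/s7.png 26 [np.float64(0.4), np.float64(0.7), np.float64(0.4), np.float64(0.9)]
pics/s7.png 28 [np.float64(2.2), np.float64(1.7), np.float64(2.1), np.float64(1.9)]
pics/s7.png 30 [np.float64(3.9), np.float64(2.6), np.float64(3.9), np.float64(2.8)]
```

```bash
python3 -m jog '[[-1,[-6,0,0],0],[-1,[-20,0,0],0],[-1,[-36,0,0],0],[-1,[-52,0,0],0],[-1,[-62,0,0],0],[-1,[-66,0,0],0],[-1,[-66,0,0],0],[-1,[-66,0,5],0],[-1,[-66,0,9],0],[-1,[-66,0,12],0],[-1,[-66,0,12],0]]' 60;  python3 -c "
from h import *
from station import status
lean(save='pics/s8.png');go([])"
```

```text
t: 23.92
eef_pos: [0.5088, 0.1851, 0.2388]
ee_rot: [-3.14, -0.001, -1.281]
force: [-1.6, -4.1, 3.7]
width: 0.0086
gripper_force: 60.0
lean (np.float64(0.03824754874159604), np.float64(28.00274121833485), array([280.29147287, 308.33333333]), [258, 299, 47, 20, 645], array([280.02744797, 308.41571022]))
t 23.98 [0.5087 0.1852 0.2388] yaw -73.4 F [-1.6 -3.4  3.5] w 0.0087 g 60.0
```

```bash
python3 -m jog '[[-1,[0,0,-1],0],[-1,[7,0,1],0],[-1,[14,0,3],0],[-1,[22,0,6],0],[-1,[30,0,9],0],[-1,[38,0,12],0],[-1,[46,0,16],0],[-1,[54,0,20],0],[-1,[61,0,24],0],[-1,[61,0,24],0]]' 20;  python3 -c "
from h import *
go([])
lean(save='pics/s9.png')"; python3 -m jog '[[-1,[-7,0,-4],0],[-1,[-15,0,-8],0],[-1,[-23,0,-12],0],[-1,[-31,0,-15],0],[-1,[-39,0,-18],0],[-1,[-47,0,-21],0],[-1,[-54,0,-23],0],[-1,[-61,0,-25],0],[-1,[-70,0,-27],0],[-1,[-80,0,-29],0],[-1,[-88,0,-30],0],[-1,[-97,0,-31],0],[-1,[-97,0,-31],0]]' 20; python3 -c "
from h import *
go([])
lean(save='pics/s10.png')"
```

```text
t: 25.22
eef_pos: [0.5254, 0.1267, 0.2132]
ee_rot: [3.141, -0.0, -1.281]
force: [-1.3, 1.7, -2.3]
width: 0.0089
gripper_force: 20.0
t 25.23 [0.5254 0.1267 0.2132] yaw -73.4 F [-1.3  1.7 -2.3] w 0.0089 g 20.0
lean (np.float64(0.015981694636327218), np.float64(44.870172156860946), array([279.96923077, 303.37230769]), [258, 298, 46, 12, 325], array([280.11583909, 303.26998766]))
t: 26.9
eef_pos: [0.498, 0.2211, 0.2459]
ee_rot: [-3.14, 0.0, -1.28]
force: [-2.0, -1.2, 8.7]
width: 0.0092
gripper_force: 20.0
t 26.90 [0.498  0.2211 0.2459] yaw -73.3 F [-2.  -1.2  8.7] w 0.0092 g 20.0
lean (np.float64(0.08385790873134222), np.float64(18.08264948372001), array([280.34975369, 310.33743842]), [258, 298, 47, 25, 812], array([279.95209348, 310.435327  ]))
```

```bash
python3 -m jog '[[-1,[-7,0,-1.5],0],[-1,[-14,0,-2],0],[-1,[-21,0,-2.3],0],[-1,[-28,0,-2.3],0],[-1,[-35,0,-2],0],[-1,[-42,0,-1.6],0],[-1,[-48,0,-1],0],[-1,[-54,0,-0.5],0],[-1,[-54,0,-0.5],0]]' 20; python3 -c "
from h import *
go([])
lean(save='pics/s11.png')"
```

```text
t: 28.08
eef_pos: [0.4822, 0.2732, 0.2456]
ee_rot: [-3.141, 0.001, -1.28]
force: [-2.0, -1.4, 6.4]
width: 0.0096
gripper_force: 20.0
t 28.07 [0.4822 0.2732 0.2456] yaw -73.3 F [-2.  -1.4  6.4] w 0.0096 g 20.0
lean (np.float64(0.07385003434352509), np.float64(4.7080608345623265), array([280.34817013, 313.04747774]), [258, 299, 47, 29, 1011], array([279.97079633, 313.12020385]))
```

```bash
python3 -m jog '[[-1,[-4,0,0.3],0],[-1,[-8,0,0.7],0],[-1,[-8,0,0.7],0]]' 20; python3 -m jog '[[-1,[-3,0,0.3],0],[-1,[-5,0,0.6],0],[-1,[-5,0,0.6],0]]' 20; python3 -c "
from h import *
go([])
lean(save='pics/s12.png')"
```

```text
t: 28.5
eef_pos: [0.4798, 0.2806, 0.2446]
ee_rot: [-3.141, 0.001, -1.28]
force: [-1.7, 0.4, 5.5]
width: 0.0092
gripper_force: 20.0
t: 28.88
eef_pos: [0.4784, 0.2851, 0.2439]
ee_rot: [-3.141, 0.0, -1.28]
force: [-2.8, -0.1, 5.9]
width: 0.0094
gripper_force: 20.0
t 28.88 [0.4784 0.2851 0.2439] yaw -73.4 F [-2.8 -0.1  5.9] w 0.0094 g 20.0
lean (np.float64(0.03400457379871005), np.float64(1.712197816596006), array([280.28296439, 313.64870067]), [258, 299, 47, 30, 1039], array([280.02645199, 313.69571702]))
```

```bash
for i in 1; do python3 -m jog '[[-1,[-2,0,0.2],0],[-1,[-2,0,0.2],0]]' 20; done; python3 -m jog '[[-1,[-2,0,0],0],[-1,[-2,0,0],0]]' 20; python3 -m jog '[[-1,[0,0,0],0],[-1,[0,0,0],0],[-1,[0,0,0],0]]' 4;python3 -c "
from h import *
go([])
lean(save='pics/s13.png')"
```

```text
t: 29.18
eef_pos: [0.4778, 0.2868, 0.2436]
ee_rot: [-3.141, 0.0, -1.281]
force: [-3.7, -0.8, 5.6]
width: 0.0093
gripper_force: 20.0
t: 29.42
eef_pos: [0.4772, 0.2884, 0.2433]
ee_rot: [3.141, -0.0, -1.281]
force: [-1.6, 0.2, 3.0]
width: 0.0094
gripper_force: 20.0
t: 29.8
eef_pos: [0.4773, 0.2882, 0.2433]
ee_rot: [3.141, 0.0, -1.281]
force: [-2.7, 1.1, 1.5]
width: 0.0099
gripper_force: 4.0
t 29.80 [0.4773 0.2882 0.2433] yaw -73.4 F [-2.7  1.1  1.5] w 0.0099 g 4.0
lean (np.float64(0.01639383154938361), np.float64(0.9455271689492434), array([280.24714829, 313.84505703]), [258, 299, 46, 30, 1052], array([280.06895259, 313.8772122 ]))
```

```bash
for i in 1 2; do python3 -m jog '[[-1,[-1,0,0],0],[-1,[-1.5,0,0],0],[-1,[-1.5,0,0],0]]' 10|sed -n 2,4p; done; python3 -c "
from h import *
go([]);lean(save='pics/s14.png')
R=Ro.from_euler('z',16.6,degrees=True).as_matrix()
br=cv2.imread('pics/s14.png').astype(float);br=br[:,:,0]-br[:,:,2]
for c in(265,270,275,290,295):
    col=br[285:340,c-1:c+2].mean(1);k=np.arange(285,340);th=45
    i=np.where(col>th)[0];a,b=i[0],i[-1]
    t=k[a]-(col[a]-th)/(col[a]-col[a-1]);e=k[b]+(col[b]-th)/(col[b]-col[b+1])
    A=R.T@at('side',c,t,.013);B=R.T@at('side',c,e,.013);print(c,round(t,1),round(e,1),np.round(A,4),np.round(B,4),round(B[1]-A[1],4))"
```

```text
eef_pos: [0.4769, 0.2892, 0.2432]
ee_rot: [3.141, -0.001, -1.281]
force: [-0.4, -1.7, -1.8]
eef_pos: [0.4765, 0.291, 0.2436]
ee_rot: [3.141, -0.0, -1.281]
force: [-1.0, -2.3, -0.9]
t 30.60 [0.4765 0.291  0.2436] yaw -73.4 F [-1.  -2.3 -0.9] w 0.0093 g 10.0
lean (np.float64(0.027801691559778786), np.float64(0.29684303369525766), array([280.31024668, 313.89184061]), [258, 299, 46, 30, 1054], array([280.07812995, 313.9333762 ]))
265 300.8 328.7 [0.5747 0.0988 0.013 ] [0.5854 0.1831 0.013 ] 0.0843
270 300.5 328.3 [0.5609 0.0993 0.013 ] [0.5724 0.1832 0.013 ] 0.0839
275 299.8 327.7 [0.5469 0.0987 0.013 ] [0.5593 0.1832 0.013 ] 0.0844
290 298.5 326.2 [0.5051 0.0992 0.013 ] [0.5199 0.1832 0.013 ] 0.084
295 297.9 325.6 [0.4911 0.0991 0.013 ] [0.5066 0.1831 0.013 ] 0.084
```

The plate measures 84 mm across at floor height and the side force has reversed, so it stands flat. The ring is about 2 mm off the burner axis. Release and rise.

```bash
python3 -m jog '[[-1,[1,0,0],0],[-1,[1.2,0,0],0],[-1,[1.2,0,0],0],[-0.6,[1.2,0,0],0],[-0.6,[1.2,0,0],0],[-0.6,[1.2,0,0],0],[-0.6,[1.2,0,0],0],[-0.6,[1.2,0,0],0],[-0.6,[1.2,0,-10],0],[-0.6,[1.2,0,-30],0],[-0.6,[1.2,0,-60],0],[-0.6,[1.2,0,-90],0],[-0.6,[30,0,-100],0],[-0.6,[80,0,-100],0],[-0.6,[140,0,-100],0],[-0.6,[200,0,-100],0],[-0.6,[260,0,-100],0],[-0.6,[260,0,-100],0]]' 4; python3 -c "
from h import *
go([]);lean(save='pics/s15.png')
from station import optics
t=optics.grab_frame('top')['color'][:,:,::-1];cv2.imwrite('pics/t15.png',t)
R=Ro.from_euler('z',16.6,degrees=True).as_matrix()
s=cv2.imread('pics/s15.png')
# predicted pixels for upright stand at plate centre
o=R@[.5398,.1411,.005]; print('origin',o)
for n,im in(('side',s),('top',t)):
    for nm,k in(('rodtop',[0,0,.25]),('boss',[0,0,.2]),('ringc',[.115,0,.2]),('mid',[0,0,.1])): print(n,nm,np.round(proj(n,o+R@k),1))
g=cv2.cvtColor(s,cv2.COLOR_BGR2GRAY).astype(int); gt=cv2.cvtColor(t,cv2.COLOR_BGR2GRAY).astype(int)
c=proj('side',o+R@[.115,0,.2]).astype(int); print(g[c[1]-14:c[1]+15:2,c[0]-22:c[0]+23:2])
# amber: count orange/flask, in side
h=cv2.cvtColor(s,cv2.COLOR_BGR2HSV); n,l,st,ce=cv2.connectedComponentsWithStats(cv2.inRange(h,(3,140,50),(15,255,255)));print('amber',[(st[i].tolist(),ce[i].round(1)) for i in range(1,n) if st[i,4]>30], 'pred',proj('side',[.51,-.377,.006]),proj('side',[.51,-.377,.116]))"
```

```text
t: 32.9
eef_pos: [0.5515, 0.0384, 0.3442]
ee_rot: [-3.141, -0.001, -1.286]
force: [0.4, 0.4, -0.6]
width: 0.0176
gripper_force: 0.0
t 32.90 [0.5515 0.0384 0.3442] yaw -73.7 F [ 0.4  0.4 -0.6] w 0.0176 g 0.0
lean (np.float64(50.38951469622121), np.float64(-51.732386099051936), array([250.74347826, 158.96521739]), [243, 151, 16, 17, 230], array([260.75893276, 158.27987031]))
origin [0.4769919 0.2894339 0.005    ]
side rodtop [283.5 252.9]
side boss [282.6 266.9]
side ringc [234.2 271.3]
side mid [281.1 292.2]
top rodtop [115.2 234.9]
top boss [123.1 234. ]
top ringc [113.1 193.1]
top mid [136.5 232.5]
[[135 139 142 138 144 144 146 138 123 119 105  91  96 100 108 122 132 138
  139 136 136 137 134]
 [142 142 140 142 141 139 136  96  79  79  91 106  97  92  81  76  87 115
  136 138 139 137 138]
 [142 142 144 140 138 114  78  92 118 134 137 140 136 137 139 123  97  73
  108 129 137 140 138]
 [141 143 149 142 117  76 108 139 144 145 141 140 141 144 140 143 134 115
   74 107 138 142 139]
 [143 142 147 121  74 102 141 143 143 143 142 140 139 141 135 140 143 138
  107  74 123 140 140]
 [145 14
[... 476 characters left out ...]

 [147 153 169 133  83 173 197 201 213 220 222 219 222 221 222 218 205 202
  141  82 161 172 164]
 [184 228 220 209 123 132 199 203 196 188 175 165 159 149 145 134 126  97
   69 100 118 115 117]
 [186 229 175 143 118  73  92 105 115 118 112 121 115 112 113  95  75  76
   92 116 116 118 114]
 [170 229 166 113 113 109  81  72  71  82  89  92  90  80  71  68  80 111
  118 123 129 132 140]
 [165 232 167 116 117 119 114 109 102  97  94 104 111 127 147 158 171 184
  193 200 204 211 223]]
amber [([0, 72, 251, 123, 1677], array([115.2, 110.2])), ([495, 102, 9, 9, 46], array([499.2, 105.3])), ([289, 148, 12, 10, 87], array([294.7, 152.5]))] pred [294.40107342 166.21130528] [296.06096799 142.65596587]
```

```bash
python3 -c "
from station import order
print(order.job_done())"
```

```text
the job is handed in; nothing more can be done
None
```

I handed the job in at about 33 s of robot time: the amber bottle is upright on the cork mat, and the stand is flat in the tray with its ring about 2 mm off the burner's axis. The edge went down at about 25° of lean and had to be lifted and moved once, then was leaned out to about 40° and pivoted flat without letting go. I did not re-measure the burner and the other glassware at the end, but nothing touched them.

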